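# Roll the brass pin onto the line

## Task

Roll the brass pin away from the fence, across the measuring pad, by pushing with the fingertips, so that it comes to rest centred on the white line and lying along it, ready to be gauged. Roll it rather than slide it, do not pick it up, leave the things around it where they are, and finish with the hand clear.

Things in the scene. Friction and masses are not known exactly. Their poses are not given: they have to be found in the camera images.
- pad: fixed measuring pad: a flat dark rubber face on an aluminium plate, 180 mm along its x by 140 mm along its y; the face is 6 mm above the bench. Along its edge at -x (the robot's side) stands a low aluminium fence, 8 mm thick (x = -88 to -80 mm), its top 14 mm above the bench. Origin: centre of its underside, at bench height; x points from the fence across the pad, z up
- line: the straight white line marked across the pad, 110 mm long (its y axis), 2.5 mm wide, practically flush with the face. Origin at its middle; its x axis points away from the fence. How far it lies from the fence differs each time
- pin: plain solid brass cylinder, 20 mm across, 60 mm long, about 150 g, loose, lying 2 to 8 mm from the fence, nearly parallel to it, 40 to 92 mm from the line. Origin: its centre (16 mm above the bench); y axis = cylinder axis; x, z turn as it rolls. It does not roll on by itself once slow. A fingertip on its top, moved sideways, rolls it half as far as the tip moves; several strokes may be needed
- small_tin: a round glass-topped tin, 28 mm across, 12 mm high, standing on a far corner of the pad; loose, a bystander to be left alone; origin at the centre of its underside
- gauge: a pocket dial gauge lying on its back left of the pad, 70x49x12 mm; loose, a bystander to be left alone; origin at the centre of its underside
- bottle: a small glass bottle with a screw cap, 26 mm across, 48 mm high, standing right of the pad; loose, a bystander to be left alone; origin at the centre of its underside
- spool: a spool of dark thread with wooden flanges, 28 mm across, 30 mm high, standing right of the pad; loose, a bystander to be left alone; origin at the centre of its underside
- lidded_tin: a round metal tin with press-on lid, 35 mm across, 12 mm high, right of the pad near the robot; loose, a bystander to be left alone; origin at the centre of its underside

How it is judged:
By the outcome, as a careful person would: the job done as asked, in the order asked, and still so for the second after the job is handed in, with the robot touching nothing.
It also fails if it takes over 54 s, if anything falls off the work surface, if the arm or the gripper's body presses on something with over 40 N, if the wrist force passes 120 N, or if a joint passes its speed limit or range.

## Robot

A 6-joint arm with a two-finger parallel gripper is mounted at the origin on a cart in front of the work surface, level with it; the furniture and walls round the work are solid. World frame = base frame: x ahead of the robot, y to its left, z up, the work surface at z = 0. Lengths are in m, angles in rad, forces in N, time in s.
With the tool pointing down it reaches from about 0.375 to 0.9 m from the base axis. Payload 3.1 kg.
Tool frame: the origin (TCP) lies on the centre line of the jaws, within the pads' length; the fingertips stand 25 mm ahead of it and the grasp point (between the pads) lies 6 mm ahead of it (manip.tips_ahead is the distance from the TCP to the fingertips, in m); z points along the fingers, y is the direction in which the jaws open and shut (so a half turn about z gives the same grasp; the last joint's range is limited). The gripper opens to 85 mm and grips with 20 to 120 N. Pads are 22 mm wide; open, the fingers measure 114 mm over their backs; the gripper's body (76 mm by 85 mm) begins 54 mm behind the grasp point. The pads swing forward as they close: fully open they stand 13 mm farther back than shut.
Start: joints at [-1.306, 0.527, 1.433, -0, 1.181, -0.178], TCP at [0.268, -0.565, 0.256] pointing down, gripper open.
Joint ranges: [-3.08, 3.08], [-0.75, 2.2], [0.22, 2.44], [-1.43, 4.57], [0, 2.65], [-2.85, 2.85]. Speed limits (rad/s): [2.79, 2.79, 3.14, 3.14, 3.14, 3.14].

## Interface

Orientations are given as a unit quaternion [x, y, z, w].
In Python, from station import manip gives the robot as it stands.
- The arm moves only by the tool play_rows, never from a script. Its argument "steps" is a list that holds one entry, the list of rows, each a list of 6 numbers: the shift along the tool's x, y, z in m, then the turn, a rotation vector about the tool's x, y, z in degrees. In form: [[[x, y, z, rx, ry, rz], ...]]. A call has 1 to 10 rows; each row shifts and turns the commanded pose from where the row before left it, along the tool's axes as they then stand; what a row does not reach is not made up. A row lasts 1/8 s, in which the tool goes at most 62.5 mm and 10.7 degrees, less where a joint would pass 70% of its speed; a pose out of reach is approached as far as the arm can. A call is refused whole if a number of a shift passes 0.0625 or a number of a turn 10.7, either way. A call with a gripper value outside its range is refused whole. "fingers" is the opening, from 0 (shut) to 1 (fully open), set as the call begins (left out, the last holds). The fingers move at their own pace and stop on an object; "squeeze" is the grip in N (left out, the last holds). Time passes only in rows, so rows that do not move let the fingers close. It gives the time, the measured TCP pose, the force and the opening at its end, in the units of the state.
- manip.sense(): the state, without advancing time (a new reading comes with each control period).
- manip.snapshot(name): name is "side" or "top"; returns a dict with "img" (384x512x3 uint8, red, green, blue), "K" (3x3 intrinsics, pixels), "world_from_camera" (4x4, takes a point from camera to world coordinates). Camera axes: x right, y down, z forward; pixel columns grow to the right and rows downward; lengths in m; the calibration is good to about 2 mm. A picture is of the moment at which its call begins. There is no depth.
- manip.sign_off(): hands the job in, once; it reports no verdict.
Trained networks look in a picture, given as the dict that the camera call returned (one of the last four; its "shot" number tells which), for a name from the list of things; names that differ only in an ending like _2 or _b are one class to them, and where a whole thing is asked for, a point or a joint stands for the part that bears it (a point fixed in the world has none). Each returns a list of dicts, best first, with "score" (0 to 1); they miss things now and then, are a little off and sometimes report something else, mostly with a low value. They report only what shows in the picture. A call takes as long as a camera call.
- manip.regions_of(label, picture): "pixels" (384x512 bool, what is visible of it) and "rect" ([left, top, right, bottom] in pixels, round what is visible of it).
- manip.pinpoint(label, picture): "point" ([column, row] in pixels: a listed point, or the origin of a listed thing).
The state is a dict: "t": time; "q": joint angles; "qd": joint speeds; "tau": joint torques, N m; "tcp_pos": TCP position; "tool_rot": TCP orientation; "force": force on the tool from outside, world axes, zero at the start; "ft_torque": the same for the moment, N m; "finger_gap": opening from 0.0 (shut) to 1.0 (fully open).
Only numpy, scipy, OpenCV 4.12 (cv2) and the standard library are available. Lean on these libraries where they do the work, as an engineer would, in place of code of your own. Each camera call takes 0.05 s, during which the arm holds its last target.

## Working session

There is one attempt and no reset: what is moved stays moved. The work goes in short steps, Python scripts to look and compute and a tool call to move; the robot and the scene stay as the last step left them, time stands still between calls to the robot, and variables do not carry over. Pictures are saved under pics/ and viewed, and the job is handed in when it is done.

Besides the shell and the picture viewer there is one more tool, called after "Call:" as a command line: name --argument value ..., lists and objects as JSON in quotes. play_rows: Moves the arm, as the interface text tells. Its arguments: {"type":"object","properties":{"steps":{"type":"array"},"fingers":{"type":"number"},"squeeze":{"type":"number"}},"required":["steps"]}

```bash
ls; mkdir -p pics; cat > h.py <<'E'
import numpy as np, cv2
from station import manip
def ray(p,uv,z):
    K=p["K"];T=p["world_from_camera"]
    d=T[:3,:3]@np.linalg.inv(K)@np.array([uv[0],uv[1],1.0]);o=T[:3,3]
    return o+d*(z-o[2])/d[2]
def proj(p,X):
    T=np.linalg.inv(p["world_from_camera"]);c=T[:3,:3]@np.array(X)+T[:3,3];u=p["K"]@c
    return u[:2]/u[2]
def save(p,n): cv2.imwrite("pics/"+n,p["img"][:,:,::-1])
E
python3 - <<'E'
from h import *
s=manip.sense(); print(s)
for n in("top","side"):
    p=manip.snapshot(n); save(p,n+"0.png"); print(n,p["K"],p["world_from_camera"])
    for l,z in(("pad",0),("line",.006),("pin",.016),("small_tin",0),("gauge",0),("bottle",0),("spool",0),("lidded_tin",0)):
        r=manip.pinpoint(l,p)
        for a in r[:1]: print(l,a["score"],a["point"],ray(p,a["point"],z).round(4))
E
```

```text
pics
{'t': 0.0, 'q': array([-1.30650213e+00,  5.28445899e-01,  1.43389659e+00, -1.57558817e-05,
        1.18137828e+00, -1.78484308e-01]), 'qd': array([ 1.46139312e-03, -2.81021129e-05,  1.53851436e-03,  1.17907917e-03,
        2.70495639e-03, -1.81034167e-03]), 'tau': array([ 2.66391267e-03, -4.42343581e+01, -1.78022987e+01, -7.07526078e-05,
        8.34693405e-03,  9.86075094e-06]), 'tcp_pos': array([ 0.26764049, -0.56407115,  0.25534782]), 'tool_rot': array([ 9.75592121e-01,  2.19587980e-01, -5.29176932e-05, -1.06276913e-03]), 'force': array([ 0.63009614, -0.22965812,  0.83301375]), 'ft_torque': array([-0.00557197, -0.02244649,  0.03033379]), 'finger_gap': 1.0001483517201997}
top [[359.22852103   0.         250.28969152]
 [  0.         359.22852103 193.9592413 ]
 [  0.           0.           1.        ]] [[-0.01845267 -0.99353094  0.11205255  0.40153938]
 [-0.99982462  0.01869473  0.00110982 -0.26896045]
 [-0.00319743 -0.11201242 -0.99370166  0.90496658]
 [ 0.          0.          0.          1.        ]]
pad 0.72 [244.2, 197.5] [ 0.4949 -0.2524  0.    ]
line 0.64 [239.4, 203.3] [
[... 351 characters left out ...]
478.61007596   0.         260.56697485]
 [  0.         478.61007596 201.55669021]
 [  0.           0.           1.        ]] [[ 0.84985046  0.47371775 -0.23096685  0.71917145]
 [ 0.52701178 -0.76090218  0.37853198 -0.5965873 ]
 [ 0.00357414 -0.44341783 -0.8963079   0.80918933]
 [ 0.          0.          0.          1.        ]]
pad 0.73 [253.4, 197.0] [ 0.494  -0.2538  0.    ]
line 0.23 [294.3, 207.4] [ 0.5719 -0.2345  0.006 ]
small_tin 0.75 [293.3, 207.7] [ 0.5695 -0.2333 -0.    ]
gauge 0.93 [295.5, 160.6] [ 0.5216 -0.142   0.    ]
bottle 0.68 [226.8, 250.4] [ 0.5107 -0.37    0.    ]
spool 0.52 [208.1, 226.5] [ 0.4557 -0.3493  0.    ]
lidded_tin 0.85 [176.6, 200.9] [ 0.3755 -0.3374 -0.    ]
```

```bash
python3 - <<'E'
import cv2
for n,c in(("top",(150,130,320,265)),("side",(130,110,350,275))):
    i=cv2.imread(f"pics/{n}0.png"); a,b,x,y=c
    j=cv2.resize(i[b:y,a:x],None,fx=3.6 if n=="side" else 4,fy=3.6 if n=="side" else 4,interpolation=cv2.INTER_CUBIC); cv2.imwrite(f"pics/{n}0c.png",j)
E
```

```text
(no output)
```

View pics/top0c.png

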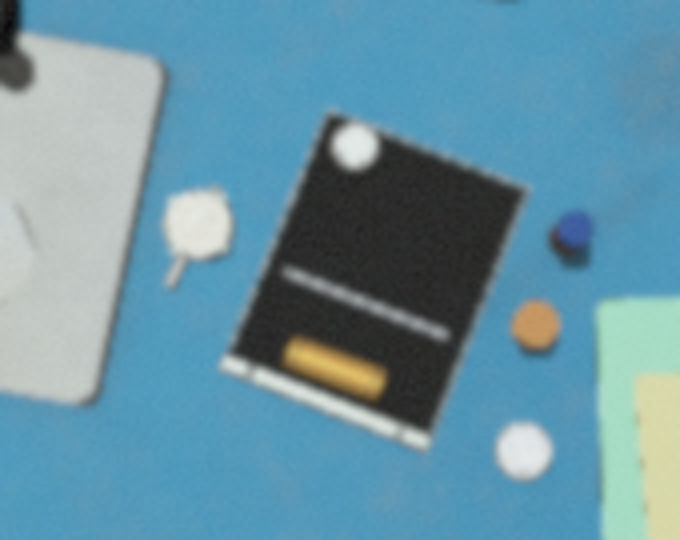

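View pics/side0c.png

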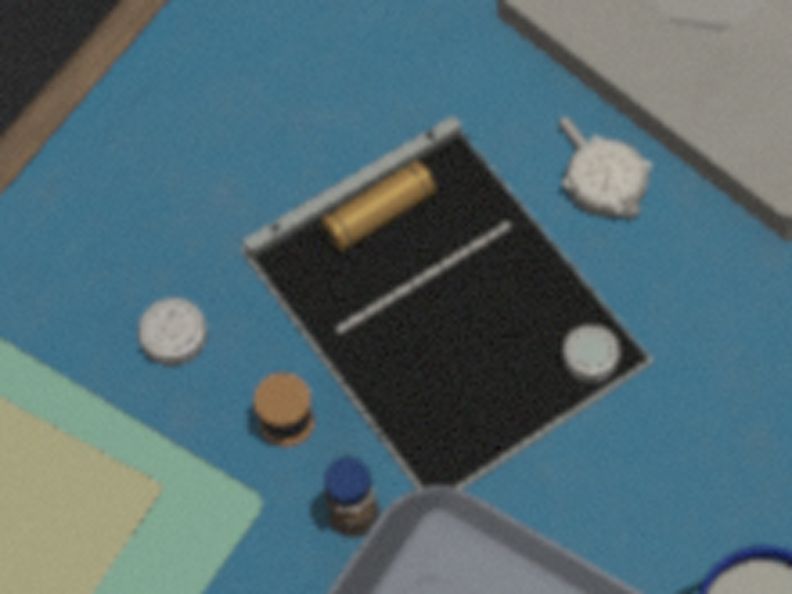

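```bash
cat >> h.py <<'E'
from scipy.optimize import minimize
def linefit(p, guess=None):
    """line mid & direction on z=.006 from bright low-sat pixels inside the pad"""
    r=manip.regions_of("pad",p)
    return r
def up(p,H,x0,y0,w,h,s=4):
    """rectified crop on plane z=H; world window centre x0,y0, size m; 4 px/mm... returns image & mapping"""
    n=int(w*1000*s);m=int(h*1000*s)
    # image col = -y direction, row = -x direction
    pts=[(x0+h/2,y0+w/2),(x0+h/2,y0-w/2),(x0-h/2,y0-w/2),(x0-h/2,y0+w/2)]
    src=np.float32([proj(p,(a,b,H)) for a,b in pts]);dst=np.float32([[0,0],[n,0],[n,m],[0,m]])
    M=cv2.getPerspectiveTransform(src,dst)
    return cv2.warpPerspective(p["img"],M,(n,m),flags=cv2.INTER_CUBIC)
def getline(p,mid=(0.48,-0.242),yaw=None):
    s=4;w=.16;h=.16
    im=up(p,.006,mid[0],mid[1],w,h,s).astype(float)
    g=im.min(2)
    return im,g
def cyl(x,y,yaw,z=.016,r=.010,L=.06):
    a=np.array([-np.sin(yaw),np.cos(yaw),0]);n=np.array([np.cos(yaw),np.sin(yaw),0]);k=np.array([0,0,1.])
    t=np.linspace(0,2*np.pi,40)
    ring=r*(np.cos(t)[:,None]*n+np.sin(t)[:,None]*k)
    c=np.array([x,y,z]);return np.vstack([c+ring+a*L/2,c+ring-a*L/2])
def brass(p):
    f=p["img"].astype(float);d=f[:,:,0]-f[:,:,2]
    return d
def pinfit(p,g,win=16,ss=4):
    d=brass(p);c=proj(p,(g[0],g[1],.016))
    x0,y0=int(c[0])-28,int(c[1])-28;S=56
    crop=np.clip(d[y0:y0+S,x0:x0+S],0,None);
    hi=np.percentile(crop[crop>25],50) if (crop>25).any() else 1
    A=np.clip(crop/hi,0,1)
    def ren(v):
        P=np.array([proj(p,q) for q in cyl(*v)])
        hull=cv2.convexHull((((P-[x0,y0]+.5)*ss)*16).astype(np.int32).reshape(-1,1,2))
        m=np.zeros((S*ss,S*ss),np.uint8);cv2.fillConvexPoly(m,hull,255,lineType=cv2.LINE_AA,shift=4)
        return cv2.GaussianBlur(cv2.resize(m.astype(float)/255,(S,S),interpolation=cv2.INTER_AREA),(0,0),.7)
    f=lambda v:((ren((v[0]*.01+g[0],v[1]*.01+g[1],v[2]*.1+g[2]))-A)**2).sum()
    r=minimize(f,[0,0,0],method="Nelder-Mead",options=dict(initial_simplex=[[0,0,0],[.5,0,0],[0,.5,0],[0,0,1.]],xatol=1e-3,fatol=1e-3))
    v=r.x;return np.array([v[0]*.01+g[0],v[1]*.01+g[1],v[2]*.1+g[2]]),r.fun
def linefit2(p,g):
    """g=(x,y,yaw); profile matching of 2.5x110 mm white strip"""
    im=p["img"].astype(float);gr=im.min(2)
    c=proj(p,(g[0],g[1],.006));x0,y0=int(c[0])-32,int(c[1])-32;S=64;ss=4
    def rect(v,L,W):
        a=np.array([-np.sin(v[2]),np.cos(v[2])]);n=np.array([np.cos(v[2]),np.sin(v[2])])
        P=np.array([proj(p,(*(np.array(v[:2])+i*a*L/2+j*n*W/2),.006)) for i,j in((1,1),(1,-1),(-1,-1),(-1,1))])
        m=np.zeros((S*ss,S*ss),np.uint8);cv2.fillConvexPoly(m,(((P-[x0,y0]+.5)*ss)*16).astype(np.int32).reshape(-1,1,2),255,lineType=cv2.LINE_AA,shift=4)
        return cv2.GaussianBlur(cv2.resize(m.astype(float)/255,(S,S),interpolation=cv2.INTER_AREA),(0,0),.8)
    crop=gr[y0:y0+S,x0:x0+S];M=rect(g,.122,.016)>.5
    def f(v):
        q=(v[0]*.01+g[0],v[1]*.01+g[1],v[2]*.1+g[2]);t=rect(q,.11,.0025)[M];A=np.c_[t,np.ones_like(t)]
        s=np.linalg.lstsq(A,crop[M],rcond=None)[0];return ((A@s-crop[M])**2).sum()
    r=minimize(f,[0,0,0],method="Nelder-Mead",options=dict(initial_simplex=[[0,0,0],[.3,0,0],[0,.3,0],[0,0,.5]],xatol=1e-3,fatol=1e-2))
    v=r.x;return np.array([v[0]*.01+g[0],v[1]*.01+g[1],v[2]*.1+g[2]]),r.fun
def rel(pin,line):
    d=pin[:2]-line[:2];n=np.array([np.cos(line[2]),np.sin(line[2])]);a=np.array([-n[1],n[0]])
    return 1000*d@n,1000*d@a,np.degrees(pin[2]-line[2])
E
python3 - <<'E'
from h import *
E=dict(top=[(285,270),(448,336)],side=[(340,328),(508,226)])
for n in("top","side"):
    p=manip.snapshot(n); sc=(150,130,4) if n=="top" else (130,110,3.6)
    pts=[ray(p,(sc[0]+(x+.5)/sc[2]-.5,sc[1]+(y+.5)/sc[2]-.5),.006)[:2] for x,y in E[n]]
    if pts[0][1]<pts[1][1]: pts=pts[::-1]
    d=pts[0]-pts[1];yaw=np.arctan2(-d[0],d[1]);m=(pts[0]+pts[1])/2
    L=linefit2(p,(*m,yaw)); P=pinfit(p,(.428,-.22,yaw))
    print(n,np.linalg.norm(d),m,yaw,"line",L,"pin",P,"rel mm,mm,deg",rel(P[0],L[0]))
print(manip.tips_ahead)
E
```

```text
top 0.11050002604677213 [ 0.47457096 -0.24460233] -0.40393028822453125 line (array([ 0.47468387, -0.24401949, -0.39982548]), np.float64(34393.05196937079)) pin (array([ 0.43420432, -0.22466035, -0.38551128]), np.float64(3.1692952209902137)) rel mm,mm,deg (np.float64(-44.822573503099115), np.float64(2.075301346274939), np.float64(0.8201433319143304))
side 0.10721386941888887 [ 0.47455104 -0.2428594 ] -0.4077933868264093 line (array([ 0.47397117, -0.24258827, -0.3975503 ]), np.float64(13389.77157849548)) pin (array([ 0.43303278, -0.22303333, -0.37814323]), np.float64(8.144478145960473)) rel mm,mm,deg (np.float64(-45.31660250268391), np.float64(2.1801496417458477), np.float64(1.1119430020393233))
0.025
```

Call:
play_rows --steps '[[[0.029,-0.024,0.008,0,0,0],[0.029,-0.024,0.008,0,0,0],[0.029,-0.024,0.008,0,0,0],[0.029,-0.024,0.008,0,0,0],[0.029,-0.024,0.008,0,0,0],[0.029,-0.024,0.008,0,0,0],[0.029,-0.024,0.008,0,0,0],[0.029,-0.024,0.008,0,0,0],[0.029,-0.024,0.008,0,0,0],[0.029,-0.024,0.008,0,0,0]]]' --fingers 0.35

```text
t: 2.25
tcp_pos: [0.4277, -0.2227, 0.1763]
tool_rot: [0.976, 0.22, 0.0, 0.0]
force: [0.6, 0.2, 0.5]
finger_gap: 0.354
```

Call:
play_rows --steps '[[[0,0,0.01,0,0,8],[0,0,0.01,0,0,8],[0,0,0.01,0,0,8],[0,0,0.01,0,0,8],[0,0,0.01,0,0,8],[0,0,0,0,0,7.5],[0,0,0,0,0,0],[0,0,0,0,0,0]]]'

```text
t: 3.25
tcp_pos: [0.4272, -0.2238, 0.1265]
tool_rot: [0.982, -0.191, 0.0, 0.0]
force: [-0.2, 0.9, -0.1]
finger_gap: 0.354
```

```bash
cat >> h.py <<'E'
from scipy.spatial.transform import Rotation as R
def need(target,yaw,z=None):
    s=manip.sense();Rm=R.from_quat(s["tool_rot"]).as_matrix()
    z=s["tcp_pos"][2] if z is None else z
    print("t",round(s["t"],2),"tcp",s["tcp_pos"].round(4),"yaw",round(np.arctan2(Rm[1,0],Rm[0,0]),4),"zaxis",Rm[:,2].round(4),"F",s["force"].round(2),"gap",round(s["finger_gap"],3))
    D=np.column_stack([[np.cos(yaw),np.sin(yaw),0],[np.sin(yaw),-np.cos(yaw),0],[0,0,-1]])
    print("shift mm",(1000*Rm.T@(np.array([*target,z])-s["tcp_pos"])).round(2),"rotvec deg",np.degrees(R.from_matrix(Rm.T@D).as_rotvec()).round(2))
E
python3 - <<'E'
from h import *
need((.4267,-.2210),-.383)
E
```

```text
t 3.25 tcp [ 0.4272 -0.2238  0.1265] yaw -0.3844 zaxis [ 5.e-04 -4.e-04 -1.e+00] F [-0.16  0.88 -0.06] gap 0.354
shift mm [-1.53 -2.37 -0.  ] rotvec deg [ 0.01 -0.03 -0.08]
```

Call:
play_rows --steps '[[[-0.0015,-0.0025,0.015,0,0,0],[0,0,0.02,0,0,0],[0,0,0.02,0,0,0],[0,0,0.008,0,0,0],[0,0,0,0,0,0]]]'

```text
t: 3.88
tcp_pos: [0.4265, -0.2207, 0.0631]
tool_rot: [0.981, -0.192, -0.0, -0.0]
force: [-0.4, -0.3, -0.1]
finger_gap: 0.346
```

```bash
python3 - <<'E'
from h import *
need((.4267,-.2210),-.383)
p=manip.snapshot("side"); cv2.imwrite("pics/s1.png",cv2.resize(p["img"][60:260,130:350,::-1],None,fx=3,fy=3,interpolation=cv2.INTER_CUBIC))
E
```

```text
t 3.88 tcp [ 0.4265 -0.2207  0.0631] yaw -0.3857 zaxis [-5.e-04  4.e-04 -1.e+00] F [-0.42 -0.35 -0.09] gap 0.346
shift mm [ 0.3   0.23 -0.  ] rotvec deg [-0.01  0.04 -0.15]
```

View pics/s1.png

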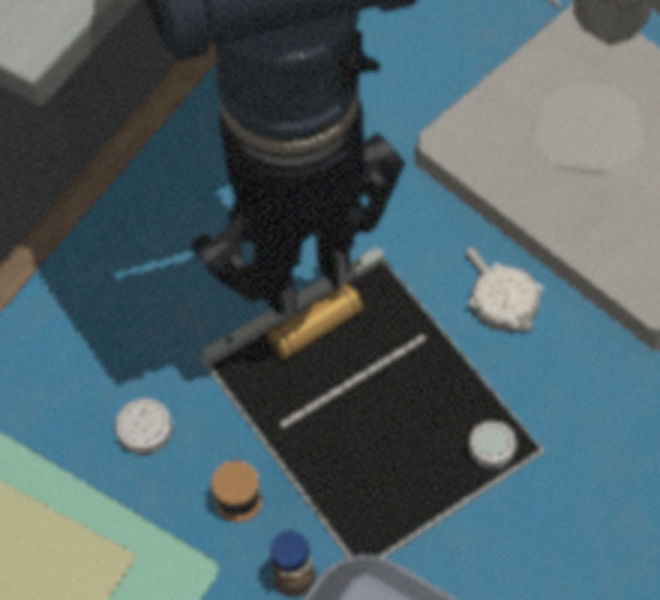

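The fingertips hang just above the pin, on the fence side of its top (around crop 288,295 and 340,270). Next I go down until they touch.

Call:
play_rows --steps '[[[0,0,0.003,0,0,0],[0,0,0.003,0,0,0],[0,0,0.003,0,0,0],[0,0,0.001,0,0,0],[0,0,0,0,0,0]]]'

```text
t: 4.55
tcp_pos: [0.4265, -0.2206, 0.0532]
tool_rot: [0.981, -0.192, -0.0, -0.0]
force: [-0.0, 0.7, -0.5]
finger_gap: 0.347
```

Call:
play_rows --steps '[[[0,0,0.001,0,0,0],[0,0,0.001,0,0,0],[0,0,0,0,0,0]]]'

```text
t: 4.92
tcp_pos: [0.4265, -0.2207, 0.0512]
tool_rot: [0.981, -0.192, -0.0, -0.0]
force: [-0.3, -0.9, -0.4]
finger_gap: 0.349
```

Call:
play_rows --steps '[[[0,0,0.001,0,0,0],[0,0,0.001,0,0,0],[0,0,0,0,0,0]]]'

```text
t: 5.3
tcp_pos: [0.4268, -0.2208, 0.0502]
tool_rot: [0.981, -0.192, 0.0, 0.0]
force: [-0.6, 0.2, 8.0]
finger_gap: 0.346
```

Call:
play_rows --steps '[[[0,0,0.001,0,0,0],[0,0,0,0,0,0]]]'

```text
t: 5.55
tcp_pos: [0.4269, -0.2209, 0.05]
tool_rot: [0.981, -0.192, 0.001, 0.0]
force: [-0.9, 1.7, 15.6]
finger_gap: 0.352
```

Call:
play_rows --steps '[[[0.002,0,-0.001,0,0,0],[0.003,0,0,0,0,0.6],[0.003,0,0,0,0,0.6],[0.003,0,0,0,0,0.6],[0.003,0,0,0,0,0.6],[0.003,0,0,0,0,0.6],[0.003,0,0,0,0,0.6],[0.003,0,0,0,0,0.6],[0.003,0,0,0,0,0],[0,0,0,0,0,0]]]'

```text
t: 6.8
tcp_pos: [0.4513, -0.2317, 0.0504]
tool_rot: [0.974, -0.228, 0.001, 0.0]
force: [0.4, 1.2, 8.3]
finger_gap: 0.349
```

```bash
cat > m.py <<'E'
from h import *
import sys
LT=np.array([.47468,-.24402,-.3998]);LS=np.array([.47397,-.24259,-.3976])
g=np.array([float(a) for a in sys.argv[1:3]]+[-.39])
for n,L in(("top",LT),("side",LS)):
    p=manip.snapshot(n); save(p,f"m_{n}_{manip.sense()['t']:.2f}.png")
    P=pinfit(p,g);print(n,P[0].round(4),round(P[1],1),"rel",np.round(rel(P[0],L),2))
need((0.45,-.23),-.4)
E
python3 m.py .446 -.229; ls pics
```

```text
top [ 0.5588 -0.2989 -1.007 ] 57.0 rel [ 98.84 -17.81 -34.79]
side [ 0.4453 -0.2321 -0.4529] 108.3 rel [-30.5   -1.41  -3.17]
t 6.9 tcp [ 0.4513 -0.2317  0.0504] yaw -0.4593 zaxis [ 0.0024 -0.0016 -1.    ] F [1.38 0.66 8.25] gap 0.35
shift mm [-1.93 -0.92 -0.01] rotvec deg [ 0.02 -0.16 -3.4 ]
m_side_6.90.png
m_top_6.85.png
s1.png
side0.png
side0c.png
top0.png
top0c.png
```

Call:
play_rows --steps '[[[0,0,-0.01,0,0,0],[0,0,-0.03,0,0,0],[-0.04,0,-0.03,0,0,0],[-0.04,0,0,0,0,0],[0,0,0,0,0,0]]]'

```text
t: 7.52
tcp_pos: [0.3752, -0.1931, 0.1198]
tool_rot: [0.974, -0.228, -0.002, -0.001]
force: [0.3, -0.6, -0.1]
finger_gap: 0.348
```

```bash
python3 m.py .446 -.229
python3 - <<'E'
import cv2,glob
for f in sorted(glob.glob("pics/m_side*"))[-1:]:
    cv2.imwrite("pics/v1.png",cv2.resize(cv2.imread(f)[60:260,130:350],None,fx=3,fy=3,interpolation=cv2.INTER_CUBIC))
E
```

```text
top [ 0.4464 -0.2303 -0.4446] 3.9 rel [-31.36   1.59  -2.57]
side [ 0.4451 -0.2286 -0.4412] 7.6 rel [-32.02   1.75  -2.5 ]
t 7.62 tcp [ 0.3789 -0.1962  0.1197] yaw -0.4599 zaxis [ 0.0011 -0.001  -1.    ] F [ 0.82 -0.18  0.35] gap 0.351
shift mm [78.67 -1.3   0.11] rotvec deg [ 0.03 -0.08 -3.43]
```

View pics/v1.png

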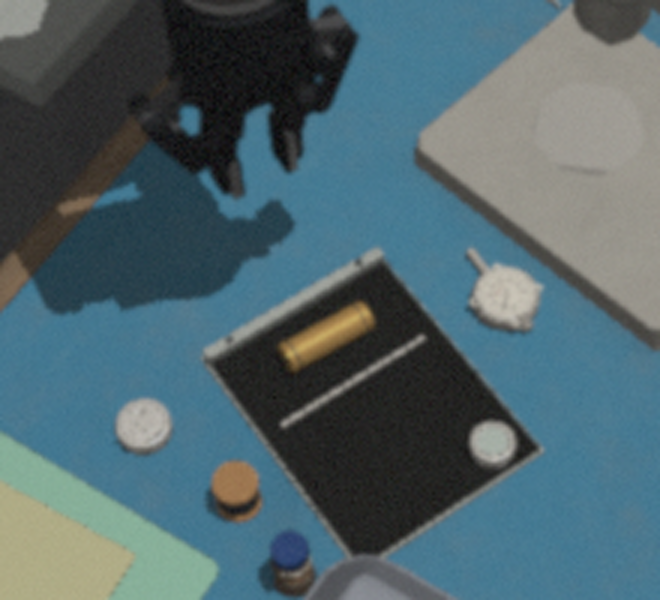

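```bash
python3 - <<'E'
from h import *
need((.4387,-.2261),-.443,.054)
E
```

```text
t 7.62 tcp [ 0.3789 -0.1962  0.1197] yaw -0.4599 zaxis [ 0.0011 -0.001  -1.    ] F [ 0.82 -0.18  0.35] gap 0.351
shift mm [66.71  0.19 65.81] rotvec deg [ 0.03 -0.08 -0.97]
```

Call:
play_rows --steps '[[[0.03,0,0,0,0,-1],[0.0355,0,0.015,0,0,0],[0,0,0.03,0,0,0],[0,0,0.018,0,0,0],[0,0,0,0,0,0],[0,0,0,0,0,0]]]'

```text
t: 8.38
tcp_pos: [0.4384, -0.2249, 0.0565]
tool_rot: [0.976, -0.219, 0.001, 0.0]
force: [-0.1, -1.2, -0.1]
finger_gap: 0.346
```

```bash
python3 - <<'E'
from h import *
need((.4387,-.2261),-.443,.054)
E
```

```text
t 8.38 tcp [ 0.4384 -0.2249  0.0565] yaw -0.4419 zaxis [ 1.e-03 -8.e-04 -1.e+00] F [-0.12 -1.16 -0.09] gap 0.346
shift mm [0.79 0.96 2.55] rotvec deg [ 0.02 -0.07  0.06]
```

Call:
play_rows --steps '[[[0,0.001,0.003,0,0,0],[0,0,0.002,0,0,0],[0,0,0.0015,0,0,0],[0,0,0.001,0,0,0],[0,0,0,0,0,0]]]'

```text
t: 9.0
tcp_pos: [0.4372, -0.2253, 0.0497]
tool_rot: [0.976, -0.219, 0.0, 0.0]
force: [-1.2, 0.5, 8.0]
finger_gap: 0.352
```

Call:
play_rows --steps '[[[0.002,0,0,0,0,0],[0.003,0,0,0,0,0],[0.0035,0,0,0,0,0],[0.0035,0,0,0,0,0],[0.0035,0,0,0,0,0],[0.0035,0,0,0,0,0],[0.0035,0,0,0,0,0],[0.0035,0,0,0,0,0],[0.003,0,0,0,0,0],[0.002,0,0,0,0,0]]]'

```text
t: 10.25
tcp_pos: [0.4662, -0.2392, 0.0503]
tool_rot: [0.976, -0.219, 0.001, 0.001]
force: [-0.0, 0.6, 11.8]
finger_gap: 0.347
```

Call:
play_rows --steps '[[[0,0,0,0,0,0],[0,0,0,0,0,0],[0,0,-0.01,0,0,0],[0,0,-0.03,0,0,0],[-0.04,0,-0.03,0,0,0],[-0.04,0,0,0,0,0],[0,0,0,0,0,0]]]'

```text
t: 11.12
tcp_pos: [0.3894, -0.2015, 0.1192]
tool_rot: [0.976, -0.219, -0.002, -0.001]
force: [-0.2, -0.7, -1.1]
finger_gap: 0.353
```

```bash
python3 m.py .460 -.236
python3 - <<'E'
from h import *
need((.4387,-.2261),-.443,.054)
E
```

```text
top [ 0.4602 -0.2371 -0.4403] 3.0 rel [-16.03   0.78  -2.32]
side [ 0.4596 -0.2356 -0.4443] 8.1 rel [-16.     0.86  -2.68]
t 11.22 tcp [ 0.3932 -0.2046  0.1192] yaw -0.4424 zaxis [ 1.e-03 -8.e-04 -1.e+00] F [ 0.63  0.31 -0.24] gap 0.352
shift mm [62.26 -1.37  0.08] rotvec deg [ 0.02 -0.07 -2.43]
t 11.22 tcp [ 0.3932 -0.2046  0.1192] yaw -0.4424 zaxis [ 1.e-03 -8.e-04 -1.e+00] F [ 0.63  0.31 -0.24] gap 0.352
shift mm [50.29 -0.08 65.23] rotvec deg [ 0.02 -0.07  0.03]
```

```bash
python3 - <<'E'
from h import *
need((.4527,-.2329),-.443,.0535)
E
```

```text
t 11.22 tcp [ 0.3932 -0.2046  0.1192] yaw -0.4424 zaxis [ 1.e-03 -8.e-04 -1.e+00] F [ 0.63  0.31 -0.24] gap 0.352
shift mm [65.86  0.07 65.75] rotvec deg [ 0.02 -0.07  0.03]
```

Call:
play_rows --steps '[[[0.03,0,0,0,0,0],[0.036,0,0.015,0,0,0],[0,0,0.03,0,0,0],[0,0,0.018,0,0,0],[0,0,0,0,0,0],[0,0,0,0,0,0]]]'

```text
t: 11.98
tcp_pos: [0.4534, -0.2331, 0.0561]
tool_rot: [0.976, -0.219, 0.001, 0.0]
force: [-0.1, 0.8, 0.0]
finger_gap: 0.351
```

```bash
python3 - <<'E'
from h import *
need((.4527,-.2329),-.443,.0500)
E
```

```text
t 11.97 tcp [ 0.4534 -0.2331  0.0561] yaw -0.442 zaxis [ 1.e-03 -8.e-04 -1.e+00] F [-0.13  0.78  0.01] gap 0.351
shift mm [-0.67  0.13  6.06] rotvec deg [ 0.02 -0.07  0.06]
```

Call:
play_rows --steps '[[[0,0,0.003,0,0,0],[0,0,0.002,0,0,0],[0,0,0.0015,0,0,0],[0,0,0.0007,0,0,0],[0,0,0,0,0,0]]]'

```text
t: 12.6
tcp_pos: [0.4528, -0.2327, 0.05]
tool_rot: [0.976, -0.219, 0.001, 0.0]
force: [-0.6, 1.6, 11.4]
finger_gap: 0.345
```

Call:
play_rows --steps '[[[0.002,0,0,0,0,0],[0.003,0,0,0,0,-0.4],[0.0035,0,0,0,0,-0.4],[0.0035,0,0,0,0,-0.4],[0.0035,0,0,0,0,-0.4],[0.0035,0,0,0,0,-0.4],[0.0035,0,0,0,0,-0.4],[0.0035,0,0,0,0,-0.4],[0.003,0,0,0,0,-0.2],[0.002,0,0,0,0,0]]]'

```text
t: 13.85
tcp_pos: [0.482, -0.246, 0.0503]
tool_rot: [0.981, -0.194, 0.002, 0.001]
force: [-0.7, 0.2, 9.4]
finger_gap: 0.354
```

Call:
play_rows --steps '[[[0,0,0,0,0,0],[0,0,0,0,0,0],[0,0,-0.01,0,0,0],[0,0,-0.03,0,0,0],[-0.04,0,-0.03,0,0,0],[-0.04,0,0,0,0,0],[0,0,0,0,0,0]]]'

```text
t: 14.72
tcp_pos: [0.4034, -0.212, 0.119]
tool_rot: [0.981, -0.194, -0.002, -0.001]
force: [0.8, -0.2, -0.3]
finger_gap: 0.35
```

```bash
python3 m.py .4743 -.2433
python3 - <<'E'
import cv2,glob
f=sorted(glob.glob("pics/m_side*"),key=lambda s:float(s[12:-4]))[-1]; print(f)
cv2.imwrite("pics/v2.png",cv2.resize(cv2.imread(f)[60:260,130:350],None,fx=3,fy=3,interpolation=cv2.INTER_CUBIC))
E
```

```text
top [ 0.4758 -0.2439 -0.3945] 2.7 rel [0.98 0.5  0.31]
side [ 0.4743 -0.2422 -0.3979] 7.9 rel [ 0.15  0.45 -0.02]
t 14.82 tcp [ 0.4071 -0.215   0.119 ] yaw -0.39 zaxis [ 1.e-03 -9.e-04 -1.e+00] F [-1.18  0.18 -0.2 ] gap 0.349
shift mm [45.37 -2.42  0.06] rotvec deg [ 0.02 -0.07  0.57]
pics/m_side_14.82.png
```

View pics/v2.png

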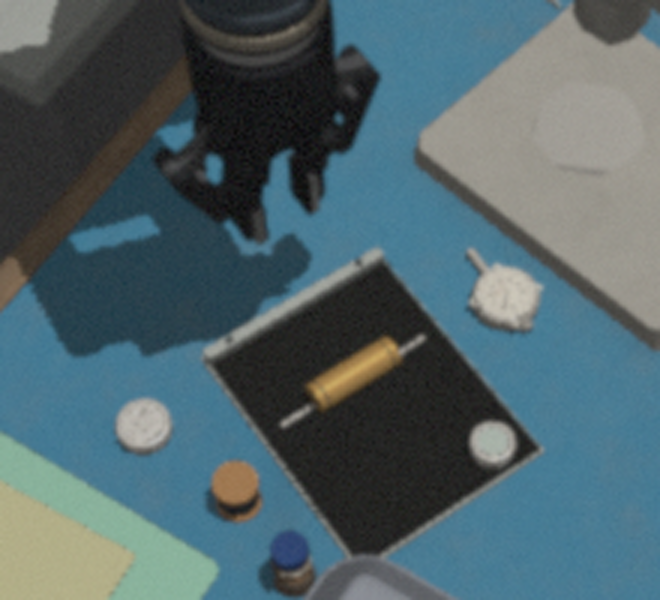

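The pin lies on the line, with the line showing equally at both ends (crop 283,425 to 425,337). I'll back off a little, then check that it is at rest and that the bystanders haven't moved.

Call:
play_rows --steps '[[[0,0,-0.03,0,0,0],[0,0,-0.03,0,0,0],[0,0,0,0,0,0],[0,0,0,0,0,0],[0,0,0,0,0,0],[0,0,0,0,0,0]]]'

```text
t: 15.58
tcp_pos: [0.4066, -0.2144, 0.1778]
tool_rot: [0.981, -0.194, -0.001, -0.0]
force: [-0.4, -0.5, -0.2]
finger_gap: 0.349
```

```bash
python3 m.py .4743 -.2433
python3 - <<'E'
from h import *
p=manip.snapshot("side");a=cv2.imread("pics/side0.png").astype(int);b=p["img"][:,:,::-1].astype(int)
d=abs(a-b).max(2)
for l in("small_tin","gauge","bottle","spool","lidded_tin"):
    r=manip.pinpoint(l,p)[0]["point"];u,v=map(int,r);print(l,r,"diff",d[v-12:v+12,u-12:u+12].mean().round(1))
print(manip.sign_off())
E
```

```text
top [ 0.4757 -0.2439 -0.3967] 2.6 rel [0.9  0.52 0.18]
side [ 0.4743 -0.2423 -0.4007] 7.7 rel [ 0.16  0.43 -0.18]
t 15.68 tcp [ 0.4067 -0.2145  0.178 ] yaw -0.3898 zaxis [-9.e-04  9.e-04 -1.e+00] F [-0.06 -0.25  0.01] gap 0.351
shift mm [45.98 -2.14 -0.05] rotvec deg [-0.02  0.07  0.58]
small_tin [295.7, 206.0] diff 7.4
gauge [291.2, 161.1] diff 9.9
bottle [226.5, 252.4] diff 7.1
spool [205.9, 228.5] diff 8.2
lidded_tin [179.9, 204.7] diff 9.6
the job is handed in; nothing more can be done
None
```

The pin is on the white line and lying along it, and the job is handed in at about 16 s of the 54 s allowed. I rolled it there in three strokes, with both fingertips on its top pressing about 8–15 N. A small turn of the hand during the strokes corrected its angle and its position along the line. I then lifted the hand and backed it away.

| Last check | Top camera | Side camera |
|---|---|---|
| Pin across the line (away from fence) | 0.9 mm | 0.2 mm |
| Pin along the line | 0.5 mm | 0.4 mm |
| Pin angle to the line | 0.2° | -0.2° |

- **Disagreement:** the cameras differ by about 0.7 mm across the line, which is within their 2 mm calibration.
- **At rest:** the pin's measured position was the same, to within about 0.1 mm and 0.25°, in pictures taken about 0.9 s apart.
- **Bystanders:** in the side camera, the picture around all five looks the same as at the start. The network's points for them wandered by 2–5 pixels, which I took as its own scatter.
- **Failed check:** with the hand still over the pin after the first stroke, the camera fits were no good. I ignored them and measured again with the hand clear.

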